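# Collapse the blue camera support post at the microscope bench

## Task

The telescoping support post with the blue top pad is done with: collapse it fully home from above, innermost tube first. Push the thin brass tube all the way down into the middle tube, then push the middle tube all the way down into the base tube, so that no bright tube shows any more. Leave the post with the orange pad drawn out as it is, and let go.

Things in the scene. Friction and masses are not known exactly. Their poses are not given: they have to be found in the camera images.
- blue_pad (a point): Top centre of the blue pad (52 mm diameter, 14 mm thick, hard, fixed on the brass inner tube) of the upright three-tube post to collapse. Its top is 108 mm above the bench plus both draws (108 mm when collapsed, at most 218 mm at the start). Black base disc 110 mm diameter, 16 mm high, screwed down; cream base tube 40 mm diameter with a black collar (50 mm) whose top is at 82 mm. Site z is up.
- blue_inner (a joint): Draw of the brass inner tube (22 mm diameter) out of the middle tube, m: 0 = home, pad resting on the middle tube's collar; at most 0.06; starts at 0.04 to 0.055. Slides vertically, about 3 N friction, no spring, stays where left. A push down on the pad moves this tube first, as the middle tube is stiffer; once home it carries the middle tube down.
- blue_middle (a joint): Draw of the aluminium middle tube (32 mm diameter, black top collar 44 mm diameter, 12 mm thick) out of the cream base tube, m: 0 = home, its collar resting on the base tube's collar, hard stop; at most 0.06; starts at 0.04 to 0.055. Slides vertically, about 9 N friction, no spring, stays where left.
- orange_pad (a point): Centre of the top face of the orange pad of a second post, the same in all but the pad's colour, also drawn out: to be left as it is.
Mind the look-alikes: they are no part of the job. What is shaped like the part that bears blue_pad but pink or red is not meant.

How it is judged:
On the way:
1. the inner tube is pushed home into the middle tube (within 10 mm) while the middle tube is still drawn out by more than 15 mm (value of joint blue_inner below 0.01 m and value of joint blue_middle above 0.015 m), for 0.1 s.
At the end, for the whole second after the job is handed in: The blue post's inner and middle tubes are both home, each with less than 10 mm of draw left; the orange pad is within 10 mm of where it was (value of joint each of blue_inner, blue_middle below 0.01 m and not (distance of orange_pad from where it was at the start of the episode above 0.01 m)); the robot touches nothing.
It fails at once if the blue post's middle tube is pushed in to less than 22 mm of draw while the inner tube is still drawn out by more than 10 mm (value of joint blue_middle below 0.022 m and value of joint blue_inner above 0.01 m).
It fails at once if the orange pad is moved by more than 10 mm (distance of orange_pad from where it was at the start of the episode above 0.01 m).
It also fails if it takes over 32 s, if anything falls off the work surface, if the arm or the gripper's body presses on something with over 40 N, if the wrist force passes 120 N, or if a joint passes its speed limit or range.

## Robot

A 6-joint arm with a two-finger parallel gripper is mounted at the origin on the work surface. World frame = base frame: x ahead of the robot, y to its left, z up, the work surface at z = 0. Lengths are in m, angles in rad, forces in N, time in s.
With the tool pointing down it reaches from about 0.3 to 0.95 m from the base axis. Payload 3.1 kg.
Tool frame: the origin (TCP) lies on the front face of the gripper's body, between the roots of the fingers; the fingertips stand 73 mm ahead of it and the grasp point (between the pads) lies 54 mm ahead of it (r.grip_depth is the y of the grasp point in the tool frame, in m); y points along the fingers, x is the direction in which the jaws open and shut, and the axes are right-handed (so a half turn about y gives the same grasp; the last joint's range is limited). The gripper opens to 85 mm and grips with 20 to 120 N. Pads are 22 mm wide; open, the fingers measure 114 mm over their backs; the gripper's body (76 mm by 85 mm) begins 54 mm behind the grasp point. The pads swing forward as they close: fully open they stand 13 mm farther back than shut.
Start: joints at [1.262, 0.308, 1.634, -0, 1.2, -0.07], TCP at [0.148, 0.607, 0.304] pointing down, gripper open.
Joint ranges: [-3.06, 3.06], [-0.79, 1.96], [0.05, 2.63], [-1.19, 4.34], [0.05, 2.64], [-2.94, 2.94]. Speed limits (rad/s): [2.79, 2.79, 3.14, 3.14, 3.14, 3.14].

## Interface

Orientations are given as a unit quaternion [x, y, z, w].
In Python, from station import status, cams, r, models gives the robot as it stands.
- The arm moves only by the tool step_arm, never from a script. Its argument "targets" is text: rows parted by semicolons, each of 4 numbers parted by spaces: the shift along the tool's x, y, z in mm, then the turn about the tool's y in degrees. In form: tx ty tz yaw; .... A call has 1 to 8 rows; each row is the pose to reach, as a shift and turn from the pose measured when the call began, along the tool's axes at that moment; what a row does not reach only later rows make up. A row lasts 1/8 s, in which the tool goes at most 62.5 mm and 10.7 degrees, less where a joint would pass 70% of its speed; a pose out of reach is approached as far as the arm can. A call with a gripper value outside its range is refused whole. "hand" is the closure in counts, from 0 (fully open) to 255 (shut), set as the call begins (left out, the last holds). The fingers move at their own pace and stop on an object; "grip_force" is the grip in N (left out, the last holds). Time passes only in rows, so rows that repeat a pose let the fingers close. It gives the time, the measured TCP pose, the force and the opening at its end, in the units of the state.
- status.state(): the state, without advancing time (a new reading comes with each control period).
- cams.get_image(name): name is "side" or "top" or "wrist"; returns the picture (480x640x3 uint8, red, green, blue); there is no depth.
- cams.get_calibration(name): a dict with "vertical_fov" (degrees; the focal length in pixels is half the picture's height over the tangent of half this angle, whatever the lens; pixels are square), "cx", "cy" (the principal point, pixels), "world_from_camera" (4x4, takes a point from camera to world coordinates); the wrist camera has in their place "tool_from_camera" (4x4, takes a point from camera to tool coordinates, whose origin is the TCP and whose axes are the tool frame's). Camera axes: x right, y down, z forward; pixel columns grow to the right and rows downward; lengths in m; the calibration is good to about 2 mm. The wrist camera is an equidistant fisheye: a pixel r from the principal point sees the ray r / f radians off the axis. A picture is of the moment at which its call begins: read the wrist's pose just before it. get_calibration takes no time and is no camera call.
- r.close_job(): hands the job in, once; it reports no verdict.
Trained networks look in the newest picture that a camera, given by its name, has taken for a name from the list of things; names that differ only in an ending like _2 or _b are one class to them, and where a whole thing is asked for, a point or a joint stands for the part that bears it (a point fixed in the world has none). Each returns a list of dicts, best first, with "confidence" (0 to 1); they miss things now and then, are a little off and sometimes report something else, mostly with a low value. They report only what shows in the picture. A call takes as long as a camera call. They do not tell look-alikes from the thing itself.
- models.cut_out(target, camera): "pixels" (480x640 bool, what is visible of it) and "point" ([row, column] in pixels, amid what is visible of it).
The state is a dict: "t": time; "joint_positions": joint angles; "joint_velocities": joint speeds; "tau": joint torques, N m; "tool_pos": TCP position; "orientation": TCP orientation; "wrist_force": force on the tool from outside, world axes, zero at the start; "torque": the same for the moment, N m; "gripper_width": finger opening in m.
Only numpy, scipy, OpenCV 4.12 (cv2) and the standard library are available. Lean on these libraries where they do the work, as an engineer would, in place of code of your own. Each camera call takes 0.05 s, during which the arm holds its last target. There are 200 camera calls.

## Working session

There is one attempt and no reset: what is moved stays moved. The work goes in short steps, Python scripts to look and compute and a tool call to move; the robot and the scene stay as the last step left them, time stands still between calls to the robot, and variables do not carry over. Pictures are saved under pics/ and viewed, about 8 in all and at most 12, crops included, and the job is handed in when it is done.

Besides the shell and the picture viewer there is one more tool, called after "Call:" as name(argument=value, ...) on one line, values as JSON. step_arm: Moves the arm, as the interface text tells. Its arguments: {"type":"object","properties":{"targets":{"type":"string"},"hand":{"type":"number"},"grip_force":{"type":"number"}},"required":["targets"]}

```bash
mkdir -p pics; python3 - <<'E'
from station import status, cams, r, models
import cv2, numpy as np
s=status.state();print(s['t'],s['tool_pos'],s['orientation'],s['wrist_force'],s['gripper_width'])
ims=[]
for c in ['side','top']:
    im=cams.get_image(c);ims.append(im)
    k=cams.get_calibration(c);print(c,k['vertical_fov'],k['cx'],k['cy'],np.round(k['world_from_camera'],3).tolist())
    for n in ['blue_pad','orange_pad']:
        for d in models.cut_out(n,c)[:4]:
            ys,xs=np.where(d['pixels']);print(c,n,round(d['confidence'],2),d['point'],len(ys),xs.min(),xs.max(),ys.min(),ys.max(),im[int(d['point'][0]),int(d['point'][1])])
    cv2.imwrite(f'pics/{c}0.png',im[:,:,::-1])
E
```

```text
0.0 [0.14765553 0.60661531 0.30264157] [ 0.55645449  0.43620525 -0.4375601  -0.55553986] [-0.87122873 -0.11429922  0.63712007] 0.08554052748793024
side 47.103841644847755 324.21293212366976 250.9201323448746 [[0.694, -0.44, 0.57, -0.066], [-0.72, -0.407, 0.562, -0.546], [-0.015, -0.801, -0.599, 0.675], [0.0, 0.0, 0.0, 1.0]]
side blue_pad 0.84 [236.8, 426.1] 490 410 439 228 249 [ 26  53 101]
side blue_pad 0.8 [294.4, 277.5] 735 260 292 280 307 [23 51 98]
side blue_pad 0.79 [257.2, 400.7] 1112 385 420 239 285 [15 50 98]
side orange_pad 0.74 [151.4, 259.4] 652 244 271 141 177 [137  72  32]
top 51.39437266139087 321.7403397301268 239.51057234229592 [[-0.015, -0.995, 0.103, 0.401], [-1.0, 0.015, 0.002, 0.008], [-0.003, -0.103, -0.995, 0.922], [0.0, 0.0, 0.0, 1.0]]
top blue_pad 0.97 [155.7, 395.4] 781 378 408 140 172 [ 30  67 121]
top blue_pad 0.64 [244.2, 450.1] 1059 431 468 228 263 [ 32  68 124]
top blue_pad 0.62 [324.6, 345.8] 840 329 361 309 340 [ 33  71 124]
top orange_pad 0.75 [202.8, 178.3] 1067 161 197 186 223 [157  95  39]
```

View pics/side0.png

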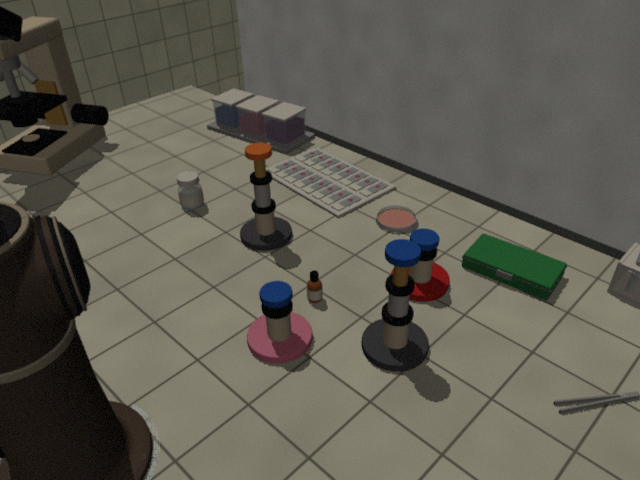

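View pics/top0.png

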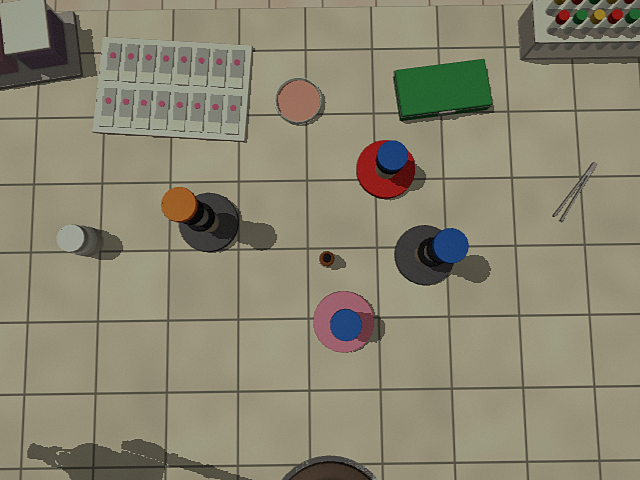

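```bash
cat > h.py <<'E'
import numpy as np
from station import status, cams, r, models
from scipy.spatial.transform import Rotation as R
def ray(c,u,v):
    k=cams.get_calibration(c);T=np.array(k['world_from_camera']);f=240/np.tan(np.radians(k['vertical_fov'])/2)
    d=T[:3,:3]@[(u-k['cx'])/f,(v-k['cy'])/f,1];return T[:3,3],d
def onz(c,u,v,z):
    o,d=ray(c,u,v);return o+d*(z-o[2])/d[2]
def tri(uv):
    A=[];b=[]
    for c,(u,v) in uv.items():
        o,d=ray(c,u,v);d=d/np.linalg.norm(d);P=np.eye(3)-np.outer(d,d);A.append(P);b.append(P@o)
    p=np.linalg.lstsq(np.vstack(A),np.hstack(b),rcond=None)[0]
    return p,[float(np.linalg.norm(a@p-c)) for a,c in zip(A,b)]
def totool(p):  # shift in tool axes, mm, from present TCP
    s=status.state();return R.from_quat(s['orientation']).inv().apply(np.array(p)-s['tool_pos'])*1000
E
python3 - <<'E'
from h import *
p,e=tri({'top':(450.3,245),'side':(403,250)});print('blue',p,e)
print('base',onz('top',424.5,254.5,.016),onz('side',395,342,.016))
q,e=tri({'top':(179.5,204.5),'side':(259,150)});print('orange',q,e)
print('red',onz('top',392.5,155.5,.108))
tcp=p+[0,0,.073+.04]
print('to above blue',totool(tcp)); print(R.from_quat(status.state()['orientation']).as_matrix().round(3))
E
```

```text
blue [ 0.46608238 -0.17936631  0.19717326] [0.0009557018072098035, 0.0009557018072096127]
base [ 0.46476579 -0.17757044  0.016     ] [ 0.4603951  -0.18455416  0.016     ]
orange [0.53176887 0.21580964 0.19997409] [0.0012371590005613269, 0.0012371590005616786]
red [ 0.62467744 -0.1113667   0.108     ]
to above blue [-688.77913797   -6.18832884 -495.3019398 ]
[[ 0.237 -0.    -0.972]
 [ 0.972 -0.001  0.237]
 [-0.001 -1.     0.   ]]
```

Call:
step_arm(targets="-689 -15 -495 0;-689 -15 -495 0;-689 -15 -495 0;-689 -15 -495 0;-689 -15 -495 0;-689 -15 -495 0;-689 -15 -495 0;-689 -15 -495 0", hand=255, grip_force=40)

```text
t: 1.3
tool_pos: [0.3356, 0.142, 0.3133]
orientation: [0.556, 0.438, -0.437, -0.555]
wrist_force: [1.4, 0.2, 0.4]
gripper_width: 0.0001
```

```bash
python3 - <<'E'
from h import *
print(totool([.466,-.1795,.197+.113+.005]),status.state()['joint_positions'],status.state()['gripper_width'])
E
```

```text
[-281.65585633   -1.37964057 -202.56205763] [ 2.81093928e-01 -2.44176817e-01  2.18390640e+00 -7.82094916e-04
  1.20008304e+00 -1.05123713e+00] 0.00011456442823472545
```

Call:
step_arm(targets="-282 -1 -203 0;-282 -1 -203 0;-282 -1 -203 0;-282 -1 -203 0;-282 -1 -203 0;-282 -1 -203 0;-282 -1 -203 0;-282 -1 -203 0")

```text
t: 2.3
tool_pos: [0.4658, -0.1795, 0.3142]
orientation: [-0.556, -0.437, 0.437, 0.556]
wrist_force: [0.0, -0.3, -0.2]
gripper_width: -0.0002
```

```bash
python3 - <<'E'
from h import *
import cv2
print(totool([.466,-.1795,.197+.073]),status.state()['tool_pos'],status.state()['wrist_force'])
a=cams.get_image('wrist');b=cams.get_image('side')
k=cams.get_calibration('wrist');print(k)
cv2.imwrite('pics/w1.png',np.hstack([a,b[140:380,280:520].repeat(2,0).repeat(2,1)])[:,:,::-1][:, ::1])
im=cv2.imread('pics/w1.png');cv2.imwrite('pics/w1.png',cv2.resize(im,(800,343)))
E
```

```text
[-0.04513572 44.19257659 -0.177624  ] [ 0.4658085  -0.17945243  0.31419252] [ 0.02140802 -0.32321208 -0.20913888]
{'vertical_fov': 65.70646984690485, 'cx': 321.28138629672054, 'cy': 239.35291292872137, 'tool_from_camera': array([[ 9.99999947e-01,  2.94792960e-05,  3.24945102e-04,
         6.98323758e-04],
       [-2.98522288e-04, -3.19302859e-01,  9.47652676e-01,
        -6.94100044e-02],
       [ 1.31692034e-04, -9.47652723e-01, -3.19302834e-01,
         8.28914591e-02],
       [ 0.00000000e+00,  0.00000000e+00,  0.00000000e+00,
         1.00000000e+00]])}
```

View pics/w1.png

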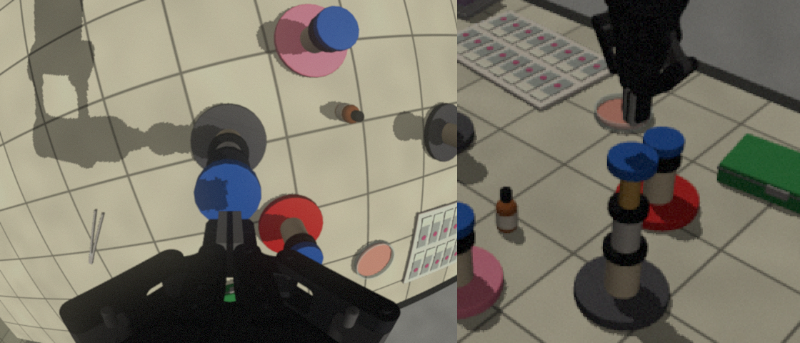

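Call:
step_arm(targets="0 20 0 0;0 36 0 0;0 40 0 0;0 44 0 0;0 48 0 0;0 52 0 0;0 56 0 0;0 60 0 0")

```text
t: 3.4
tool_pos: [0.4662, -0.1788, 0.2543]
orientation: [0.556, 0.438, -0.437, -0.555]
wrist_force: [0.2, 1.8, 2.5]
gripper_width: 0.0002
```

```bash
cat > look.py <<'E'
from h import *
import cv2,sys
s=status.state();print(s['tool_pos'],s['wrist_force'],totool([.466,-.1795,.108+.073]))
b=cams.get_image('side')
cv2.imwrite(f'pics/{sys.argv[1]}.png',cv2.resize(b[160:380,290:510],(600,600),interpolation=cv2.INTER_CUBIC)[:,:,::-1])
E
python3 look.py s1
```

```text
[ 0.46620733 -0.1788084   0.25434365] [0.17145279 1.84701444 2.50782219] [-0.78728919 73.34275109  0.18386602]
```

View pics/s1.png

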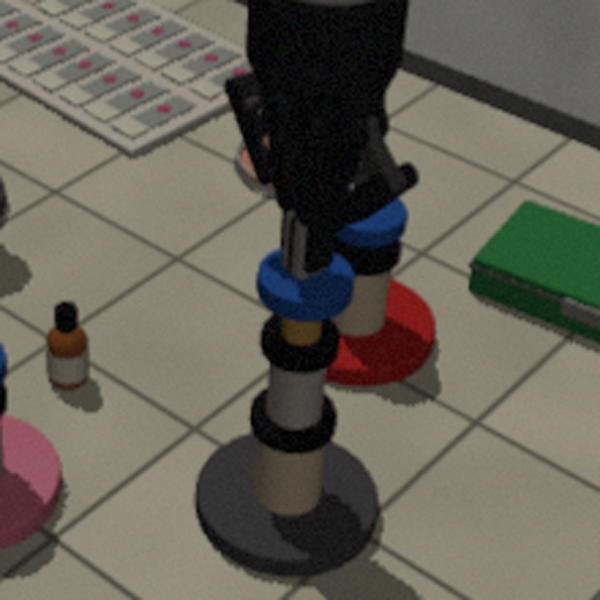

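Fingertips stand on the pad (300,270). The brass tube is going in with about 2.5 N and the middle tube is still fully drawn. I'll continue slowly.

Call:
step_arm(targets="0 5 0 0;0 10 0 0;0 14 0 0;0 18 0 0;0 22 0 0;0 26 0 0;0 30 0 0;0 33 0 0")

```text
t: 4.45
tool_pos: [0.4664, -0.179, 0.2215]
orientation: [0.556, 0.438, -0.437, -0.555]
wrist_force: [-1.4, 0.6, 7.5]
gripper_width: -0.0003
```

```bash
python3 look.py s2
```

```text
[ 0.46638137 -0.17903352  0.22147504] [-1.40559675  0.58926238  7.54162686] [-0.55842283 40.47420281  0.34473643]
```

View pics/s2.png

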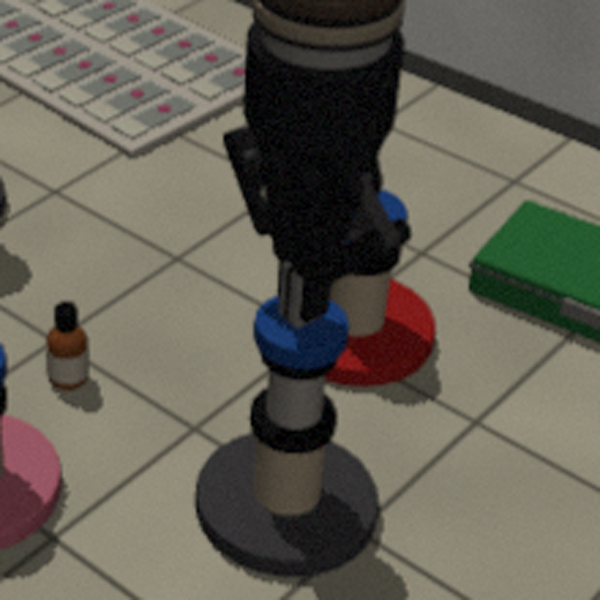

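The inner tube is home: no brass shows, and the force has risen to 7.5 N. The middle tube is still drawn about 40 mm.

Call:
step_arm(targets="0 5 0 0;0 10 0 0;0 15 0 0;0 20 0 0;0 25 0 0;0 30 0 0;0 34 0 0;0 36 0 0")

```text
t: 5.5
tool_pos: [0.4664, -0.179, 0.1856]
orientation: [0.556, 0.438, -0.437, -0.555]
wrist_force: [-1.0, 0.5, 7.0]
gripper_width: -0.0
```

Call:
step_arm(targets="0 1 0 0;0 2 0 0;0 3 0 0")

```text
t: 5.88
tool_pos: [0.4664, -0.179, 0.1832]
orientation: [0.556, 0.438, -0.437, -0.555]
wrist_force: [-1.9, 1.0, 7.5]
gripper_width: -0.0001
```

```bash
python3 look.py s3
```

```text
[ 0.46641617 -0.17904912  0.18324207] [-1.89142514  0.96638921  7.47651658] [-0.53676822  2.24147402  0.30176155]
```

View pics/s3.png

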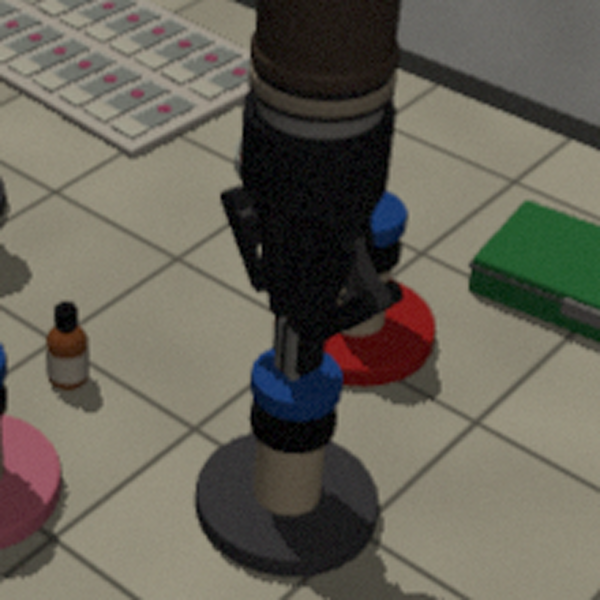

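No bright tube shows; about 2 mm is left. I'll press the last bit gently until the force rises.

Call:
step_arm(targets="0 1 0 0;0 2 0 0;0 2 0 0")

```text
t: 6.3
tool_pos: [0.4664, -0.179, 0.1817]
orientation: [0.556, 0.438, -0.437, -0.555]
wrist_force: [-1.2, 1.8, 6.4]
gripper_width: -0.0001
```

Call:
step_arm(targets="0 1 0 0;0 2 0 0;0 2 0 0")

```text
t: 6.68
tool_pos: [0.4665, -0.1791, 0.1805]
orientation: [0.556, 0.438, -0.437, -0.555]
wrist_force: [-2.4, 1.0, 8.7]
gripper_width: -0.0001
```

Call:
step_arm(targets="0 1 0 0;0 2 0 0;0 2 0 0")

```text
t: 7.05
tool_pos: [0.4666, -0.1791, 0.1805]
orientation: [-0.555, -0.438, 0.437, 0.556]
wrist_force: [-4.3, 1.8, 16.0]
gripper_width: -0.0
```

The hard stop is reached: the force climbed to 16 N with no further travel. Lifting off.

Call:
step_arm(targets="0 -10 0 0;0 -40 0 0;0 -80 0 0;0 -120 0 0;0 -120 0 0;0 -120 0 0")

```text
t: 7.8
tool_pos: [0.466, -0.1789, 0.2996]
orientation: [-0.555, -0.437, 0.438, 0.556]
wrist_force: [-0.5, 0.2, -0.1]
gripper_width: -0.0004
```

```bash
python3 - <<'E'
from h import *
import cv2
s=status.state();print(s['t'],s['tool_pos'],s['wrist_force'],s['joint_velocities'])
b=cams.get_image('side');cv2.imwrite('pics/s4.png',b[:,:,::-1])
E
```

```text
7.8 [ 0.46598745 -0.17887022  0.29957124] [-0.53334767  0.15680349 -0.1462076 ] [ 0.00045229  0.01775863  0.02186572 -0.00049175  0.00024769  0.00037798]
```

View pics/s4.png

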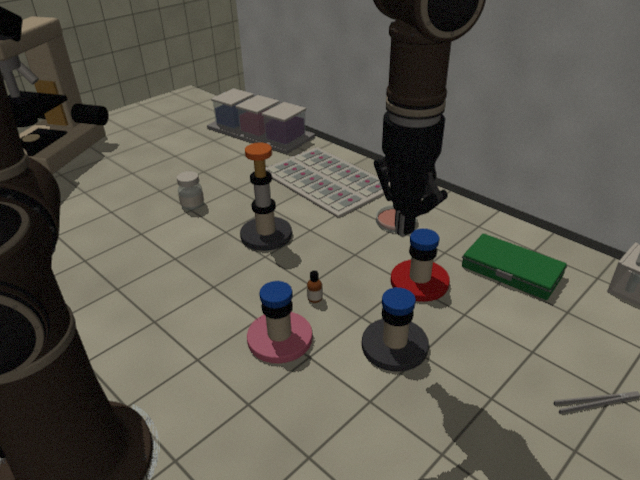

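The black-based blue post (398,300) is fully collapsed. The orange post (259,150) is unchanged and the gripper is clear of everything.

```bash
python3 -c "
from station import r
print(r.close_job())"
```

```text
the job is handed in; nothing more can be done
None
```

The blue-pad post on the black base is fully collapsed, the orange post is as it was, and the job is handed in. I pushed straight down on the pad with the closed fingertips, then lifted clear.

- **Inner tube first:** the brass tube went home at about 2.5 N. The picture taken then showed no brass, with the middle tube still drawn about 40 mm.
- **Middle tube:** it followed at 7–9 N. At a fingertip height of about 107.5 mm (108 mm expected when collapsed) the force rose to 16 N with no further travel, so it was on its hard stop.
- **Last checks:** the final side picture shows no bright tube on the blue post. The orange pad is at the same pixel position as at the start. The gripper is about 12 cm above the pad with close to zero wrist force. The arm had run 7.8 s of the 32 s allowed.

None of my checks failed. The two camera views of the base centre, taken at the start, differed by about 8 mm. I went by the pad position instead, where they agreed to about 1 mm.

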